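# Reset the levelling screw of the casting stand

### The arm

A 6-joint arm with a two-finger parallel gripper is mounted at the origin on the work surface. World frame = base frame: x ahead of the robot, y to its left, z up, the work surface at z = 0. Lengths are in m, angles in rad, forces in N, time in s.
With the tool pointing down it reaches from about 0.35 to 1 m from the base axis. Payload 7.1 kg.
Tool frame: the origin (TCP) lies where the fingers leave the gripper's body, on its centre line; the fingertips stand 73 mm ahead of it and the grasp point (between the pads) lies 54 mm ahead of it; y points along the fingers, x is the direction in which the jaws open and shut, and the axes are right-handed (so a half turn about y gives the same grasp; the last joint's range is limited). The gripper opens to 85 mm and grips with 20 to 120 N. Pads are 22 mm wide; open, the fingers measure 114 mm over their backs; the gripper's body (76 mm by 85 mm) begins 54 mm behind the grasp point. The pads swing forward as they close: fully open they stand 13 mm farther back than shut.
Start: joints at [-1.13, 0.423, 1.63, -0, 1.089, -0.019], TCP at [0.277, -0.56, 0.304] pointing down, gripper open.
Joint ranges: [-3, 3], [-0.9, 2.11], [0.09, 2.58], [-1.31, 4.45], [0.11, 2.69], [-2.54, 2.54]. Speed limits (rad/s): [2.39, 2.39, 3.01, 3.14, 3.14, 3.14].

### API

Orientations are given as a rotation vector (axis times angle).
In Python, from rig import monitor, vision, job, spotter gives the robot as it stands.
- The arm moves only by the tool apply_moves, never from a script. Its argument "increments" is a list that holds one entry, the list of rows, each a list of 7 numbers: the shift along the tool's x, y, z in mm, then the turn, a rotation vector about the tool's x, y, z in rad, then the closure in counts, from 0 (fully open) to 255 (shut). In form: [[[dx, dy, dz, ax, ay, az, claw], ...]]. A call has 1 to 8 rows; each row shifts and turns the commanded pose from where the row before left it, along the tool's axes as they then stand; what a row does not reach is not made up. A row lasts 1/10 s, in which the tool goes at most 50 mm and 8.59 degrees, less where a joint would pass 70% of its speed; a pose out of reach is approached as far as the arm can. A call is refused whole if a number of a shift passes 50 or a number of a turn 0.15, either way. A call with a gripper value outside its range is refused whole. The fingers move at their own pace and stop on an object; the grip force is fixed at half the most. Time passes only in rows, so rows that do not move let the fingers close. It gives the time, the measured TCP pose, the force and the opening at its end, in the units of the state.
- monitor.read_state(): the state, without advancing time (a new reading comes with each control period).
- vision.snapshot(name): name is "scene" or "top" or "wrist"; returns a dict with "image" (480x640x3 uint8, red, green, blue), "K" (3x3 intrinsics, pixels), "extrinsics" (4x4, takes a point from world to camera coordinates); the wrist camera has in their place "hand_eye" (4x4, takes a point from camera to tool coordinates, whose origin is the TCP and whose axes are the tool frame's). Camera axes: x right, y down, z forward; pixel columns grow to the right and rows downward; lengths in m; the calibration is good to about 2 mm. A picture is of the moment at which its call begins: read the wrist's pose just before it. There is no depth.
- job.hand_in(): hands the job in, once; it reports no verdict.
Trained networks look in a picture, given as the dict that the camera call returned (one of the last four; its "shot" number tells which), for a name from the list of things; names that differ only in an ending like _2 or _b are one class to them, and where a whole thing is asked for, a point or a joint stands for the part that bears it (a point fixed in the world has none). Each returns a list of dicts, best first, with "conf" (0 to 1); they miss things now and then, are a little off and sometimes report something else, mostly with a low value. They report only what shows in the picture. A call takes as long as a camera call.
- spotter.outline_of(picture, target): "pixels" (480x640 bool, what is visible of it) and "bbox" ([left, top, width, height] in pixels, round what is visible of it).
The state is a dict: "time_s": time; "joint_positions": joint angles; "joint_velocities": joint speeds; "effort": joint torques, N m; "position": TCP position; "tool_rot": TCP orientation; "ft_force": force on the tool from outside, world axes, zero at the start; "moment": the same for the moment, N m; "opening": finger opening in m.
Only numpy, scipy, OpenCV 4.12 (cv2) and the standard library are available. Lean on these libraries where they do the work, as an engineer would, in place of code of your own. Each camera call takes 0.05 s, during which the arm holds its last target.

### The job

Two alike levelling stands are on the bench; work on the one whose tray holds the white plaster hand. Slacken its jam nut by swinging the nut's lever counter-clockwise (seen from above) nearly as far as it goes, then turn the screw's bar head clockwise until its pointer lines up with the upright index blade on the stand, and finally swing the lever back clockwise until the nut is tight again, with the pointer still on the blade. Do not touch the other stand, the one carrying the four upright silicone fingers on a round base.

Things in the scene. Friction and masses are not known exactly. Their poses are not given: they have to be found in the camera images.
- screw_bar (a point): Centre of the screw's grip bar on the hand's stand, on the upright axis of screw and nut, 85 mm above the bench. Bar 56 long, 14 thick, 30 mm tall (70 to 100 mm up), long along point x, which points to its pointer end (tip 48 mm out). Pinch it across the 14 mm from above; it only turns (0.15 N m) and stays. Tray on the far side, from 80 mm off, below 60 mm.
- nut_post (a point): Black upright post, 16 mm diameter, on the end of the nut's lever on the hand's stand: this point is 80 mm above the bench, the post reaches from 56 to 100 mm, 95 mm from the screw axis. The flat lever (top at 56 mm) runs out to it from under the grip bar along point x, roughly towards the robot. It swings about the screw axis with 2.6 N at the post and stays where left.
- nut (a joint): Angle of the jam nut and its lever, rad: 0 = tight (end stop), growing counter-clockwise seen from above as it is slackened, end stop at 0.95. Starts tight, at 0 to 0.06.
- screw (a joint): Angle of the screw, rad: 0 = pointer exactly at the index blade, growing counter-clockwise seen from above. Range -0.7 to 1.5, starts at 0.7 to 1.2, so it must be turned clockwise. The blade is a dark upright plate, 18 by 5 mm, fixed on the stand 47 to 65 mm from the axis, top 50 mm above the bench, under the pointer's sweep.
- finger_stand: The other stand: alike, but carrying a round flesh-coloured base (112 mm) with four upright silicone fingers, up to 132 mm high. Origin on the bench under its own screw; its plate reaches from x = -60 to 260 mm and 60 mm either side in y, its lever post stands 95 mm out towards the robot. 0.3 m or more from the hand's stand. Not to be touched.

How it is judged:
On the way, in this order (a step that is already met when the one before it is completed fails the run):
1. the jam nut is slackened (lever swung by more than 0.6 rad) before the screw is turned (still more than 0.5 rad from the blade) (value of joint nut above 0.6 rad and value of joint screw above 0.5 rad), for 0.1 s.
2. with the nut slack, the pointer is brought within 0.2 rad of the index blade (value of joint nut above 0.5 rad and value of joint screw between -0.2 and 0.2 rad), for 0.2 s.
At the end, for the whole second after the job is handed in: The jam nut's lever is back within 0.17 rad (10 degrees) of tight and the screw's pointer is within 0.2 rad (11 degrees) of the index blade (value of joint nut below 0.17 rad and value of joint screw between -0.2 and 0.2 rad); the robot touches nothing.
It fails at once if the stand with the silicone fingers is touched with more than 2 N (contact force between finger_stand and the fingers above 2 N or contact force between finger_stand and the arm above 2 N).
It also fails if it takes over 51 s, if anything falls off the work surface, if the arm or the gripper's body presses on something with over 40 N, if the wrist force passes 120 N, or if a joint passes its speed limit or range.

## Working session

There is one attempt and no reset: what is moved stays moved. The work goes in short steps, Python scripts to look and compute and a tool call to move; the robot and the scene stay as the last step left them, time stands still between calls to the robot, and variables do not carry over. Pictures are saved under pics/ and viewed, and the job is handed in when it is done.

Besides the shell and the picture viewer there is one more tool, called after "Call:" in YAML: its name, and indented under it one key for each argument. apply_moves: Moves the arm, as the interface text tells. Its arguments: {"type":"object","properties":{"increments":{"type":"array"}},"required":["increments"]}

```bash
mkdir -p pics; ls
python3 - <<'E'
from rig import monitor, vision, job, spotter
import cv2,pickle
print(monitor.read_state())
for n in ("scene","top"):
    s=vision.snapshot(n); cv2.imwrite(f"pics/{n}0.png",s["image"][:,:,::-1])
    print(n,s["K"],s["extrinsics"])
    pickle.dump(s,open(f"{n}0.pkl","wb"))
    for t in ("screw_bar","nut_post","finger_stand","nut","screw"):
        for r in spotter.outline_of(s,t): print(t,r["conf"],r["bbox"])
E
```

```text
pics
{'time_s': 0.0, 'joint_positions': array([-1.13001141e+00,  4.23846079e-01,  1.63070049e+00, -3.20031978e-05,
        1.08855297e+00, -1.90068673e-02]), 'joint_velocities': array([ 1.02103256e-03,  1.70264884e-03,  8.91583204e-05, -3.27905604e-04,
       -3.55686353e-04,  5.44867161e-04]), 'effort': array([ 1.54054469e-03, -5.57379055e+01, -2.81740415e+01,  1.59992728e-04,
        7.37082300e-03,  2.57120797e-05]), 'position': array([ 0.27718104, -0.55969536,  0.3031382 ]), 'tool_rot': array([-1.39150335,  0.86514712, -0.86304921]), 'ft_force': array([-0.10681773,  0.24505524, -0.14989626]), 'moment': array([ 0.02005075, -0.01673365, -0.00631658]), 'opening': 0.0854388286759308}
scene [[515.85820373   0.         325.19793746]
 [  0.         515.85820373 240.19625559]
 [  0.           0.           1.        ]] [[ 0.62390789  0.78146112 -0.00758037 -0.32060499]
 [ 0.64131423 -0.51751151 -0.56647851 -0.27549589]
 [-0.44660386  0.34856901 -0.82404165  1.23714781]
 [ 0.          0.          0.          1.        ]]
screw_bar 0.58 [453.6, 188.8, 36.7, 26.7]
screw_bar 0.26 [183.6, 315.9, 147.3, 162.2]
nut_post 0.68 [445.5, 159.0, 27.2, 61.9]
finger_stand 0.59 [181.6, 314.4, 150.6, 162.6]
nut 0.78 [446.9, 161.2, 28.8, 56.6]
screw 0.74 [455.4, 192.0, 38.2, 24.2]
top [[539.7675227    0.         321.72826095]
 [  0.         539.7675227  239.14704595]
 [  0.           0.           1.        ]] [[-0.01479527 -0.99939821  0.03137379 -0.00880178]
 [-0.98327448  0.00884578 -0.18191497  0.51754734]
 [ 0.18152797 -0.03354053 -0.98281363  0.80990298]
 [ 0.          0.          0.          1.        ]]
nut_post 0.63 [88.8, 170.3, 63.0, 71.1]
finger_stand 0.62 [435.4, 43.4, 81.4, 192.4]
nut 0.81 [92.3, 172.6, 60.6, 67.8]
nut 0.41 [118.5, 153.8, 31.5, 44.6]
screw 0.76 [120.8, 155.1, 25.0, 39.8]
```

View pics/scene0.png

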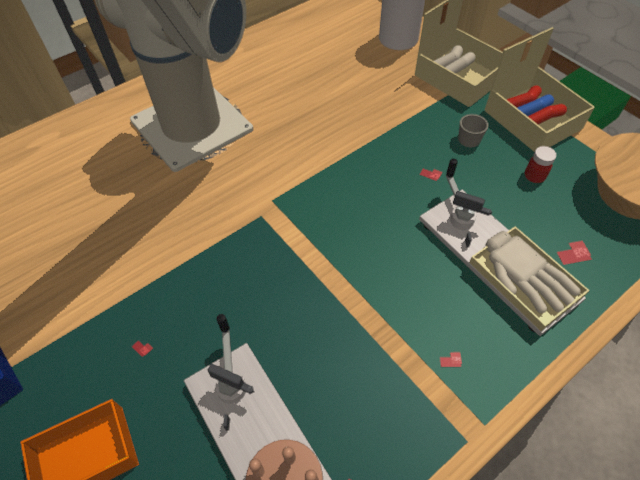

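View pics/top0.png

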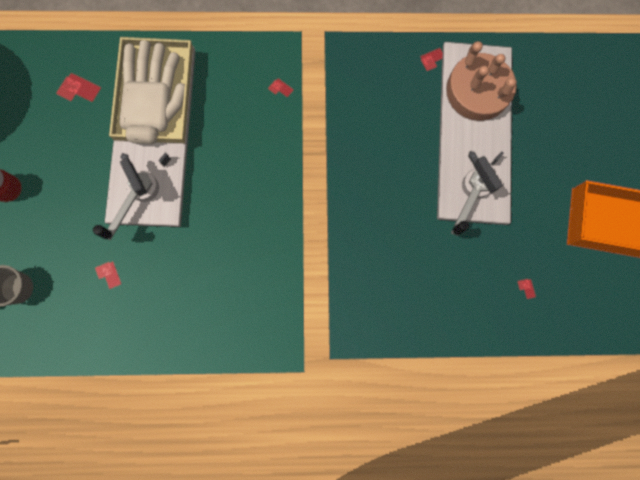

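Run:
```python
import cv2
a=cv2.imread("pics/top0.png")[80:260,60:260]; cv2.imwrite("pics/topz.png",cv2.resize(a,None,fx=3,fy=3,interpolation=cv2.INTER_CUBIC))
a=cv2.imread("pics/scene0.png")[100:260,400:600]; cv2.imwrite("pics/scz.png",cv2.resize(a,None,fx=3,fy=3,interpolation=cv2.INTER_CUBIC))
```

```text
(no output)
```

View pics/topz.png

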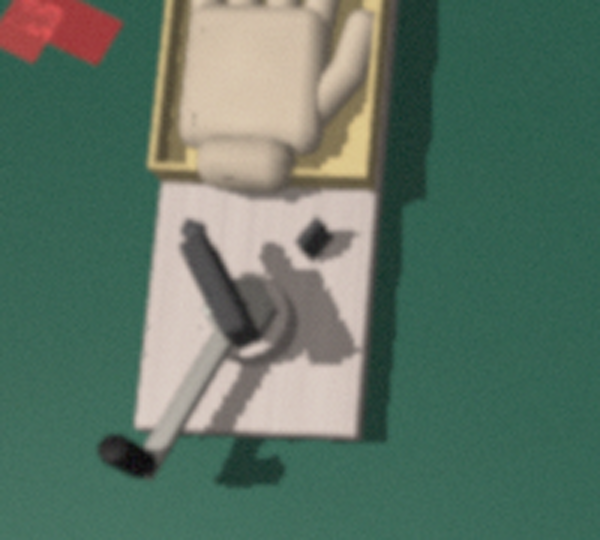

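View pics/scz.png

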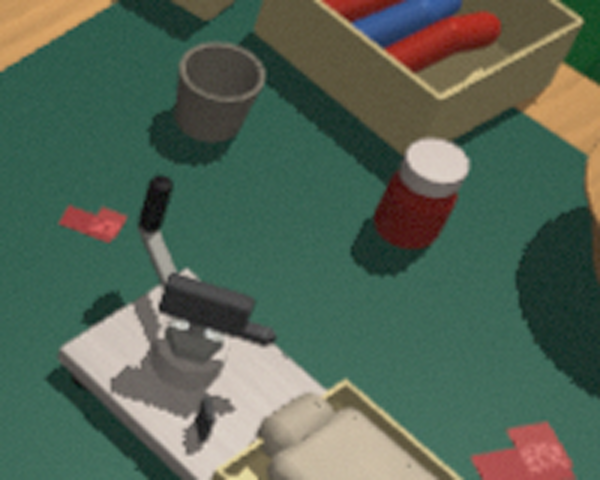

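```bash
cat > h.py <<'E'
import numpy as np,cv2,pickle
def proj(s,P):
    P=np.atleast_2d(P); E=s["extrinsics"]; c=P@E[:3,:3].T+E[:3,3]; p=c@s["K"].T; return p[:,:2]/p[:,2:]
def back(s,uv,z):
    E=s["extrinsics"];R=E[:3,:3];C=-R.T@E[:3,3]; d=R.T@np.linalg.solve(s["K"],[*uv,1]); return C+d*(z-C[2])/d[2]
def polar(ax,a,r,z): return np.array([ax[0]+r*np.cos(a),ax[1]+r*np.sin(a),z])
def draw(s,ax,tl,ts,tb,box,name,k=3):
    x0,y0,x1,y1=box
    im=cv2.resize(s["image"][y0:y1,x0:x1,::-1],None,fx=k,fy=k,interpolation=cv2.INTER_CUBIC).copy()
    def pl(pts,col,closed=True):
        q=((proj(s,np.array(pts))-[x0,y0]+.5)*k).round().astype(np.int32); cv2.polylines(im,[q],closed,col,1)
    A=np.linspace(0,2*np.pi,24)
    pc=polar(ax,tl,.095,0)
    for z in(.056,.1): pl([[pc[0]+.008*np.cos(a),pc[1]+.008*np.sin(a),z] for a in A],(0,255,255))
    e=np.array([np.cos(ts),np.sin(ts)]);n=np.array([-e[1],e[0]])
    for z in(.07,.1): pl([[*(np.array(ax)+e*i*.028+n*j*.007),z] for i,j in((1,1),(1,-1),(-1,-1),(-1,1))],(0,0,255))
    e=np.array([np.cos(tb),np.sin(tb)]);n=np.array([-e[1],e[0]])
    pl([[*(np.array(ax)+e*i+n*j),.05] for i,j in((.047,.0025),(.047,-.0025),(.065,-.0025),(.065,.0025))],(255,255,0))
    cv2.imwrite(name,im)
E
cat > a.py <<'E'
from h import *
from scipy.optimize import least_squares
t=pickle.load(open("top0.pkl","rb"));s=pickle.load(open("scene0.pkl","rb"))
pt=(96.7,230);ps=(453.7,161);bt=(130.7,175);bs=(469.3,198.3)
print(back(t,pt,.1),back(s,ps,.1));print(back(t,bt,.1),back(s,bs,.1)); print(back(t,(166.7,157.5),.05))
o=[(t,pt,0),(s,ps,0),(t,bt,1),(s,bs,1)]
def f(p):
    r=[]
    for v,uv,k in o: r.append(proj(v,polar(p[:2],p[2],.095,.1) if k==0 else [p[0],p[1],.1])[0]-uv)
    return np.concatenate(r)
q=least_squares(f,[.75,.35,2.8]);print(q.x,q.fun.round(1))
ax=q.x[:2];B=back(t,(166,159),.05)[:2]-ax;tb=np.arctan2(B[1],B[0]);T=back(t,(124,157),.085)[:2]-ax;ts=np.arctan2(T[1],T[0])
print(tb,np.hypot(*B),ts,np.hypot(*T),ts-tb)
draw(t,ax,q.x[2],ts,tb,(60,80,260,260),"pics/o1.png",4);draw(s,ax,q.x[2],ts,tb,(400,100,600,250),"pics/o2.png",4)
E
python3 a.py
```

```text
[0.52443775 0.31867491 0.1       ] [0.52797595 0.31796387 0.1       ]
[0.60856113 0.27319867 0.1       ] [0.6127951  0.27066074 0.1       ]
[0.6532723  0.23355287 0.05      ]
[0.60948259 0.27304757 2.64308331] [ 0.2 -1.1 -0.5 -0.7  0.1 -0.6 -0.4 -1.7]
-0.75038773204828 0.05641227040440843 0.47241347612088075 0.036737759336777635 1.2228012081691608
```

View pics/o1.png

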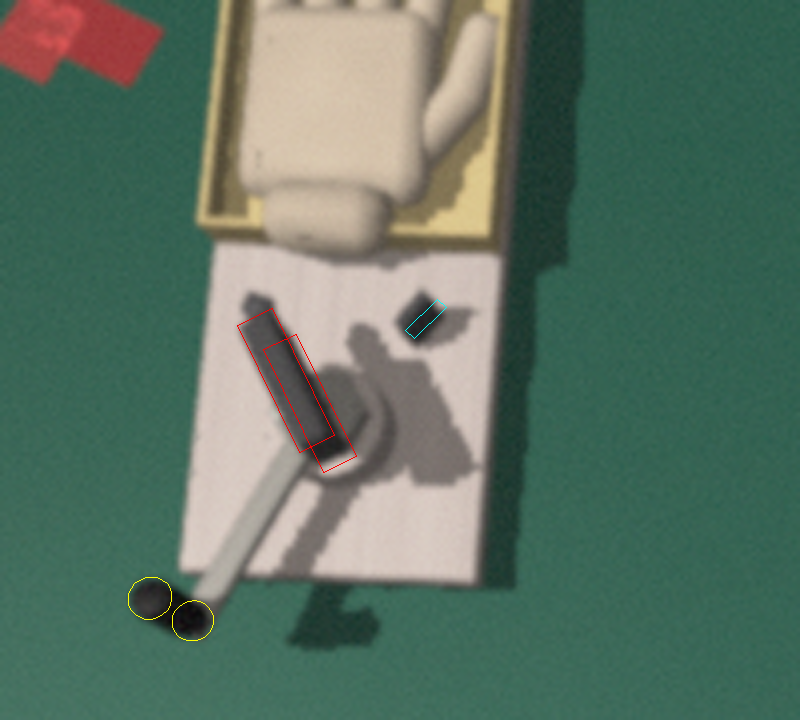

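View pics/o2.png

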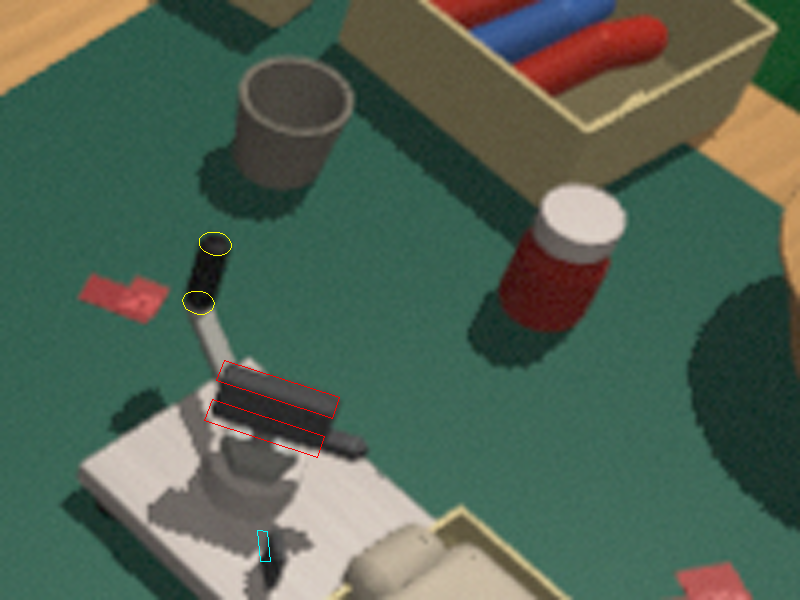

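Run:
```python
from rig import monitor
from scipy.spatial.transform import Rotation as R
import numpy as np
s=monitor.read_state();print(R.from_rotvec(s["tool_rot"]).as_matrix().round(3))
from h import *
t=pickle.load(open("top0.pkl","rb"))
for uv in ((163,157.5),(166,159)):
  B=back(t,uv,.05)[:2]-[.6095,.273];print(B,np.arctan2(B[1],B[0]),np.hypot(*B))
```

```text
[[ 0.444  0.     0.896]
 [-0.896 -0.     0.444]
 [ 0.    -1.     0.   ]]
[ 0.04379566 -0.03352699] -0.6533678535336829 0.055155410202935004
[ 0.0412439  -0.03842123] -0.7499811882575761 0.05636710218801082
```

Call:
apply_moves:
  increments:
    - [[-34, 0, 30.5, 0, 0, 0, 0], [-34, 0, 30.5, 0, 0, 0, 0], [-34, 0, 30.5, 0, 0, 0, 0], [-34, 0, 30.5, 0, 0, 0, 0], [-34, 0, 30.5, 0, 0, 0, 0], [-34, 0, 30.5, 0, 0, 0, 0], [-34, 0, 30.5, 0, 0, 0, 0], [-34, 0, 30.5, 0, 0, 0, 0]]

```text
time_s: 1.4
position: [0.3755, -0.2064, 0.3042]
tool_rot: [-1.392, 0.864, -0.865]
ft_force: [1.2, 0.3, 0.1]
opening: 0.0853
```

Call:
apply_moves:
  increments:
    - [[-34, 0, 30.5, 0, 0, 0, 0], [-34, 0, 30.5, 0, 0, 0, 0], [-34, 0, 30.5, 0, 0, 0, 0], [-34, 0, 30.5, 0, 0, 0, 0], [-34, 0, 30.5, 0, 0, 0, 0], [-34, 0, 30.5, 0, 0, 0, 0], [-34, 0, 30.5, 0, 0, 0, 0], [-34, 0, 30.5, 0, 0, 0, 0]]

```text
time_s: 2.2
position: [0.4735, 0.1461, 0.3042]
tool_rot: [-1.392, 0.863, -0.864]
ft_force: [1.1, -0.6, 0.5]
opening: 0.0854
```

Call:
apply_moves:
  increments:
    - [[0, 0, 0, 0, -0.148, 0, 0], [0, 0, 0, 0, -0.148, 0, 0], [0, 0, 0, 0, -0.148, 0, 0], [0, 0, 0, 0, -0.148, 0, 0], [0, 0, 0, 0, -0.148, 0, 0], [0, 0, 0, 0, -0.148, 0, 0], [0, 0, 0, 0, -0.148, 0, 0], [0, 0, 0, 0, -0.148, 0, 0]]

```text
time_s: 3.0
position: [0.4733, 0.144, 0.3041]
tool_rot: [-1.57, -0.062, 0.062]
ft_force: [-0.0, -0.2, -0.1]
opening: 0.0855
```

Call:
apply_moves:
  increments:
    - [[0, 0, 0, 0, -0.148, 0, 0], [0, 0, 0, 0, -0.148, 0, 0], [0, 0, 0, 0, -0.148, 0, 0], [0, 0, 0, 0, -0.148, 0, 0], [0, 0, 0, 0, -0.148, 0, 0], [0, 0, 0, 0, -0.148, 0, 0], [0, 0, 0, 0, -0.148, 0, 0], [0, 0, 0, 0, -0.148, 0, 0]]

```text
time_s: 3.8
position: [0.4733, 0.144, 0.3041]
tool_rot: [-1.339, -0.98, 0.979]
ft_force: [0.1, 0.3, -0.6]
opening: 0.085
```

```bash
cat > plan.py <<'E'
import sys
from rig import monitor
from scipy.spatial.transform import Rotation as R
import numpy as np
def plan(x,y,z,yaw):
    s=monitor.read_state();M=R.from_rotvec(s["tool_rot"]).as_matrix()
    d=M.T@(np.array([x,y,z])-s["position"])*1000
    cy=np.arctan2(M[1,0],M[0,0]);T=np.array([[np.cos(yaw),0,-np.sin(yaw)*-1],[np.sin(yaw),0,-np.cos(yaw)],[0,-1,0]])
    rv=R.from_matrix(M.T@T).as_rotvec()
    print("t",s["time_s"],"pos",s["position"].round(4),"yaw",cy.round(4),"j",s["joint_positions"].round(2),"open",round(s["opening"],4));print("shift in tool axes (before turn)",d.round(1),"turn",rv.round(3))
if __name__=="__main__": plan(*map(float,sys.argv[1:]))
E
python3 plan.py 0.50 0.28 0.30 1.571
```

```text
Traceback (most recent call last):
  File "plan.py", line 11, in <module>
    if __name__=="__main__": plan(*map(float,sys.argv[1:]))
                             ~~~~^^^^^^^^^^^^^^^^^^^^^^^^^^
  File "plan.py", line 9, in plan
    rv=R.from_matrix(M.T@T).as_rotvec()
       ~~~~~~~~~~~~~^^^^^^^
  File "scipy/spatial/transform/_rotation.pyx", line 1143, in scipy.spatial.transform._rotation.Rotation.from_matrix
ValueError: Non-positive determinant (left-handed or null coordinate frame) in rotation matrix 0: [[ 9.52972655e-01 -1.73128043e-04  3.03056247e-01]
 [ 9.55889016e-05  9.99999959e-01  2.70690431e-04]
 [ 3.03056282e-01  2.28991765e-04 -9.52972632e-01]].
```

```bash
sed -i 's/-np.sin(yaw)\*-1\]/-np.sin(yaw)]/; s/0,-np.cos(yaw)\]/0,np.cos(yaw)]/' plan.py
python3 plan.py 0.52 0.28 0.30 1.571
```

```text
t 3.8 pos [0.4733 0.144  0.3041] yaw 1.2631 j [ 0.27  0.23  1.91  0.    1.   -0.99] open 0.085
shift in tool axes (before turn) [143.7   4.1  -3.3] turn [ 0.    -0.308  0.   ]
```

Call:
apply_moves:
  increments:
    - [[48, 1.4, -1, 0, 0, 0, 0], [48, 1.4, -1, 0, 0, 0, 0], [47.7, 1.3, -1.3, 0, 0, 0, 0], [0, 0, 0, 0, -0.148, 0, 0], [0, 0, 0, 0, -0.148, 0, 0], [0, 0, 0, 0, -0.012, 0, 0], [0, 0, 0, 0, 0, 0, 0]]

```text
time_s: 4.5
position: [0.5207, 0.2796, 0.2998]
tool_rot: [-1.214, -1.202, 1.202]
ft_force: [0.3, -0.5, 0.3]
opening: 0.0851
```

```bash
cat > wr.py <<'E'
import sys
from h import *
from rig import monitor,vision
from scipy.spatial.transform import Rotation as R
n=sys.argv[1]
st=monitor.read_state();w=vision.snapshot("wrist")
T=np.eye(4);T[:3,:3]=R.from_rotvec(st["tool_rot"]).as_matrix();T[:3,3]=st["position"]
w["extrinsics"]=np.linalg.inv(T@w["hand_eye"]);pickle.dump(w,open(n+".pkl","wb"))
cv2.imwrite(f"pics/{n}.png",w["image"][:,:,::-1]);print(st["time_s"],st["position"],w["hand_eye"].round(3),w["K"][0,0])
E
python3 wr.py w1
```

```text
4.5 [0.52069576 0.2795818  0.2998391 ] [[ 1.    -0.001 -0.     0.   ]
 [-0.    -0.304  0.953 -0.071]
 [-0.001 -0.953 -0.304  0.077]
 [ 0.     0.     0.     1.   ]] 337.9376648093755
```

View pics/w1.png

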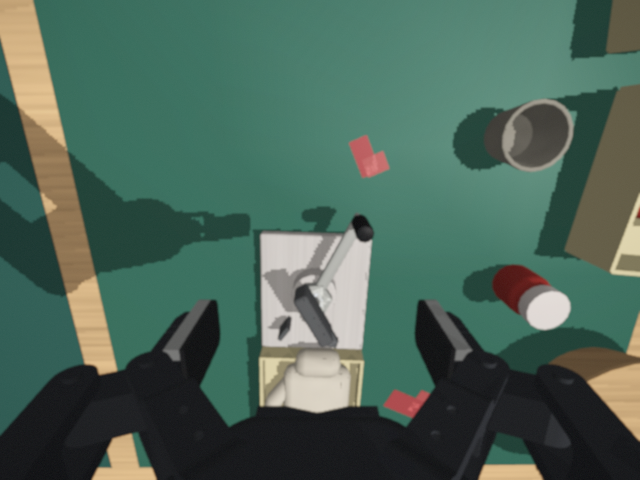

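Run:
```python
from h import *
w=pickle.load(open("w1.pkl","rb"))
draw(w,(.6095,.273),2.643,.49,-.70,(240,190,400,350),"pics/o3.png",5)
im=cv2.resize(w["image"][190:350,240:400,::-1],None,fx=5,fy=5,interpolation=cv2.INTER_CUBIC)
cv2.imwrite("pics/o3c.png",np.hstack([im[:600,:400]*0+im[100:700,100:500],cv2.imread("pics/o3.png")[100:700,100:500]]))
```

```text
(no output)
```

View pics/o3.png

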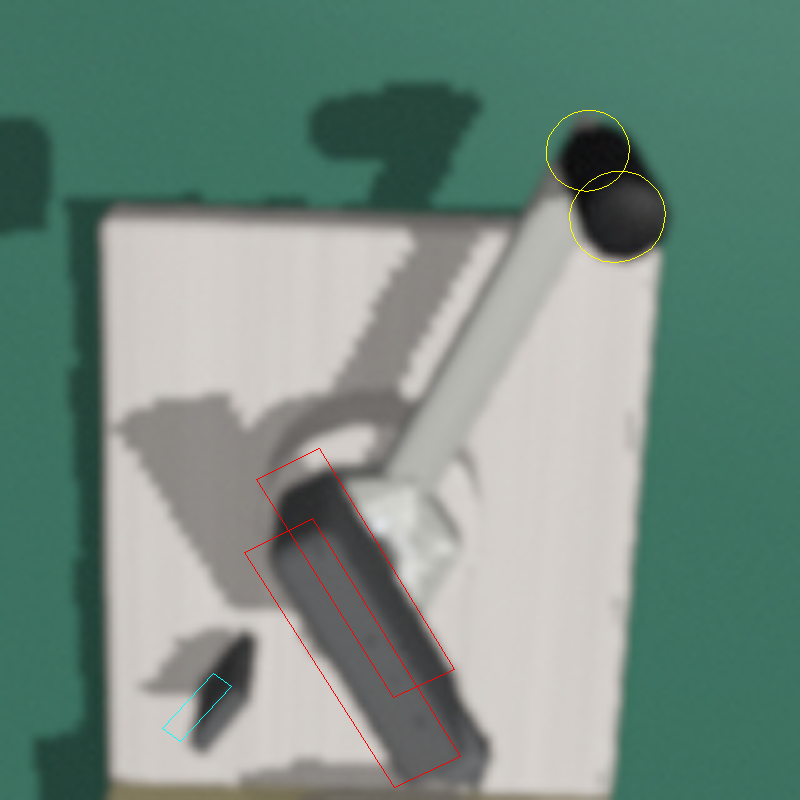

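View pics/o3c.png

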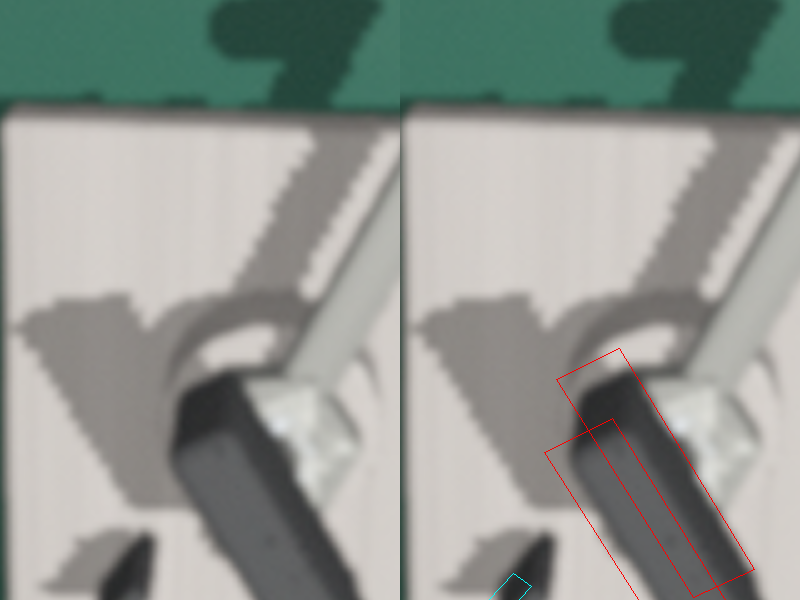

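```bash
python3 plan.py 0.5265 0.3195 0.137 1.571
```

```text
t 4.55 pos [0.5208 0.2794 0.2999] yaw 1.5613 j [ 0.47  0.38  1.71  0.    1.05 -1.09] open 0.0855
shift in tool axes (before turn) [ 40.1 162.9  -5.4] turn [ 0.   -0.01  0.  ]
```

Call:
apply_moves:
  increments:
    - [[40, 0, -5.4, 0, -0.01, 0, 160], [0, 45, 0, 0, 0, 0, 160], [0, 45, 0, 0, 0, 0, 160], [0, 0, 0, 0, 0, 0, 160], [0, 0, 0, 0, 0, 0, 160]]

```text
time_s: 5.05
position: [0.5264, 0.3193, 0.21]
tool_rot: [-1.208, -1.21, 1.212]
ft_force: [0.3, 1.6, 1.0]
opening: 0.032
```

```bash
python3 wr.py w2; python3 plan.py 0.5265 0.3195 0.137 1.571
python3 - <<'E'
from h import *
w=pickle.load(open("w2.pkl","rb"))
draw(w,(.611,.2755),2.661,.49,-.70,(100,80,500,380),"pics/o4.png",2)
E
```

```text
5.05 [0.52640597 0.31929012 0.20998864] [[ 1.    -0.001 -0.     0.   ]
 [-0.    -0.304  0.953 -0.071]
 [-0.001 -0.953 -0.304  0.077]
 [ 0.     0.     0.     1.   ]] 337.9376648093755
t 5.1 pos [0.5273 0.3198 0.2115] yaw 1.5734 j [ 0.53  0.52  1.71  0.    0.91 -1.05] open 0.0322
shift in tool axes (before turn) [-0.3 74.5  0.9] turn [0.002 0.002 0.001]
```

View pics/o4.png

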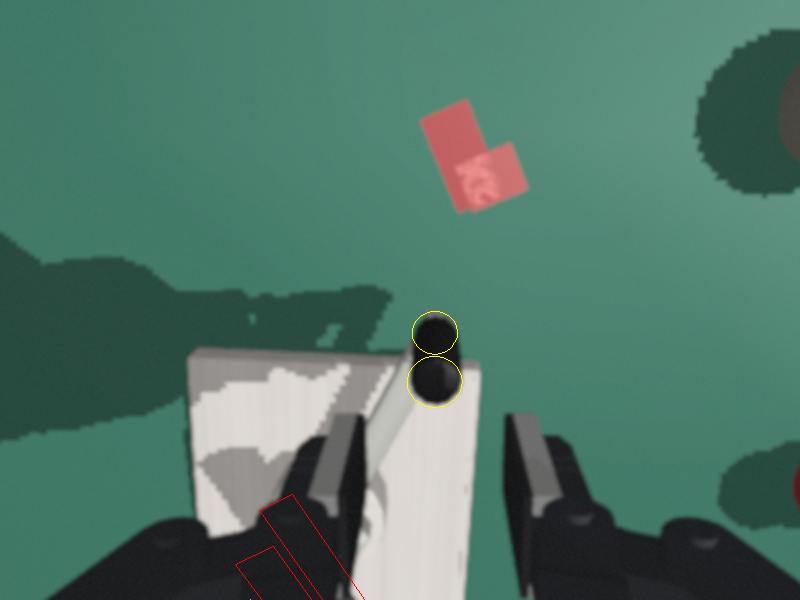

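Call:
apply_moves:
  increments:
    - [[0, 37, 0.5, 0, 0, 0, 160], [0, 36, 0, 0, 0, 0, 160], [0, 0, 0, 0, 0, 0, 190], [0, 0, 0, 0, 0, 0, 190], [0, 0, 0, 0, 0, 0, 190]]

```text
time_s: 5.6
position: [0.5276, 0.3204, 0.1399]
tool_rot: [-1.209, -1.216, 1.208]
ft_force: [-0.5, 0.9, 0.6]
opening: 0.0216
```

```bash
python3 plan.py 0.5265 0.3195 0.137 1.571;python3 - <<'E'
from h import *
ax=np.array([.611,.2755]);p=None
for d in np.linspace(0,.95,9):
  q=polar(ax,2.661+d,.095,0)[:2]
  print(d.round(3),q.round(4), None if p is None else ((q-p)*1000).round(1)); p=q
E
```

```text
t 5.6 pos [0.5276 0.3204 0.1399] yaw 1.5746 j [ 0.53  0.63  1.74 -0.    0.77 -1.05] open 0.0216
shift in tool axes (before turn) [-0.9  2.9  1.1] turn [0.004 0.004 0.002]
0.0 [0.5268 0.3194] None
0.119 [0.5222 0.3091] [ -4.6 -10.3]
0.238 [0.5188 0.2984] [ -3.4 -10.8]
0.356 [0.5167 0.2873] [ -2.1 -11.1]
0.475 [0.516 0.276] [ -0.7 -11.3]
0.594 [0.5166 0.2648] [  0.6 -11.3]
0.712 [0.5185 0.2537] [  1.9 -11.1]
0.831 [0.5218 0.2429] [  3.2 -10.8]
0.95 [0.5263 0.2325] [  4.5 -10.3]
```

Call:
apply_moves:
  increments:
    - [[-3, 0, 1, 0, 0, 0, 190], [-10.3, 0, 4.6, 0, 0, 0, 190], [-10.8, 0, 3.4, 0, 0, 0, 190], [-11.1, 0, 2.1, 0, 0, 0, 190], [-11.3, 0, 0.7, 0, 0, 0, 190], [-11.3, 0, -0.6, 0, 0, 0, 190], [0, 0, 0, 0, 0, 0, 190]]

```text
time_s: 6.3
position: [0.5149, 0.2598, 0.1365]
tool_rot: [-1.208, -1.21, 1.212]
ft_force: [0.2, -0.3, 0.1]
opening: 0.0218
```

```bash
python3 wr.py w3; python3 plan.py 0.5166 0.2648 0.139 1.571
python3 - <<'E'
from h import *
w=pickle.load(open("w3.pkl","rb"))
draw(w,(.611,.2755),2.661+.594,.49,-.70,(100,80,500,380),"pics/o5.png",2)
E
```

```text
6.3 [0.51487938 0.25977734 0.13654138] [[ 1.    -0.001 -0.     0.   ]
 [-0.    -0.304  0.953 -0.071]
 [-0.001 -0.953 -0.304  0.077]
 [ 0.     0.     0.     1.   ]] 337.9376648093755
t 6.35 pos [0.5151 0.2604 0.1366] yaw 1.5737 j [ 0.45  0.59  1.83 -0.    0.72 -1.13] open 0.0219
shift in tool axes (before turn) [ 4.3 -2.4 -1.5] turn [-0.     0.003 -0.001]
```

View pics/o5.png

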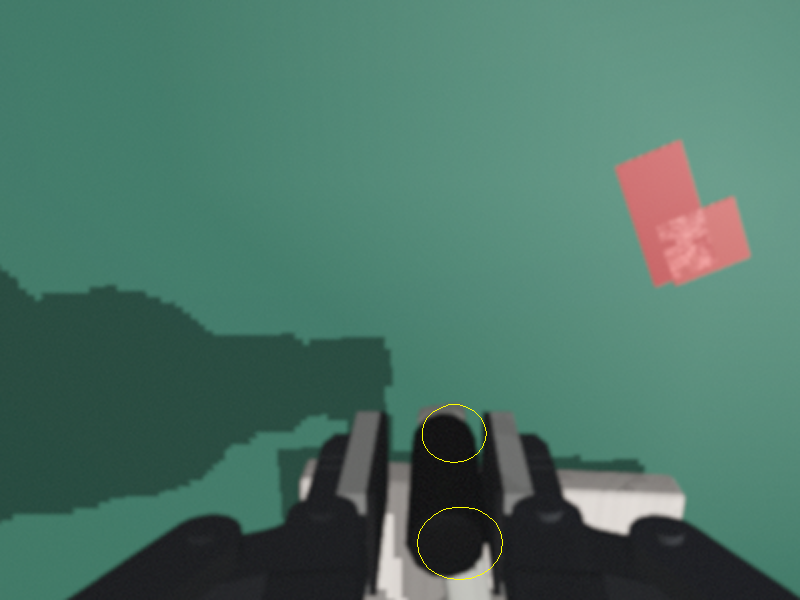

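Call:
apply_moves:
  increments:
    - [[-11.1, 0, -1.9, 0, 0, 0, 190], [-10.8, 0, -3.2, 0, 0, 0, 190], [-3, 0, -1, 0, 0, 0, 190], [0, 0, 0, 0, 0, 0, 190], [0, 0, 0, 0, 0, 0, 190]]

```text
time_s: 6.85
position: [0.5215, 0.2366, 0.1368]
tool_rot: [-1.208, -1.212, 1.212]
ft_force: [-0.7, 0.5, -0.5]
opening: 0.0216
```

```bash
python3 wr.py w4
python3 - <<'E'
from h import *
w=pickle.load(open("w4.pkl","rb"))
draw(w,(.611,.2755),2.661+.87,.49,-.70,(100,80,500,380),"pics/o6.png",2)
E
```

```text
6.85 [0.5214636  0.23664463 0.13681942] [[ 1.    -0.001 -0.     0.   ]
 [-0.    -0.304  0.953 -0.071]
 [-0.001 -0.953 -0.304  0.077]
 [ 0.     0.     0.     1.   ]] 337.9376648093755
```

View pics/o6.png

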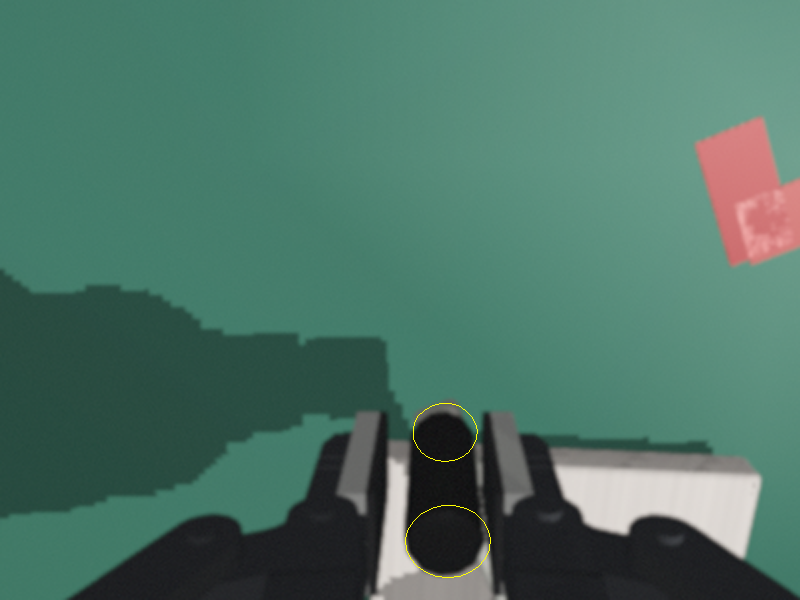

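Call:
apply_moves:
  increments:
    - [[1, -10, 0, 0, 0, 0, 185], [0, -45, 0, 0, 0, 0, 100], [0, -45, 0, 0, 0, 0, 60], [0, -20, 0, 0, 0, 0, 60], [0, 0, 0, 0, -0.148, 0, 60], [0, 0, 0, 0, -0.148, 0, 60], [0, 0, 0, 0, -0.148, 0, 60], [0, 0, 0, 0, 0, 0, 60]]

```text
time_s: 7.7
position: [0.5211, 0.2382, 0.2577]
tool_rot: [-0.962, -1.533, 1.532]
ft_force: [0.8, 0.8, 0.1]
opening: 0.0652
```

```bash
python3 wr.py w5; python3 plan.py 0.611 .2755 .255 2.06
python3 - <<'E'
from h import *
w=pickle.load(open("w5.pkl","rb"))
draw(w,(.611,.2755),2.661+.87,.49,-.70,(120,100,520,400),"pics/o7.png",2)
E
```

```text
7.7 [0.52114684 0.23816509 0.2576901 ] [[ 1.    -0.001 -0.     0.   ]
 [ 0.    -0.304  0.953 -0.071]
 [-0.001 -0.953 -0.304  0.077]
 [ 0.     0.     0.     1.   ]] 337.9376648093755
t 7.75 pos [0.5212 0.2382 0.2575] yaw 2.0161 j [ 0.41  0.41  1.78 -0.    0.95 -1.61] open 0.0651
shift in tool axes (before turn) [ -5.    2.6 -97.2] turn [ 0.001 -0.044 -0.   ]
```

View pics/o7.png

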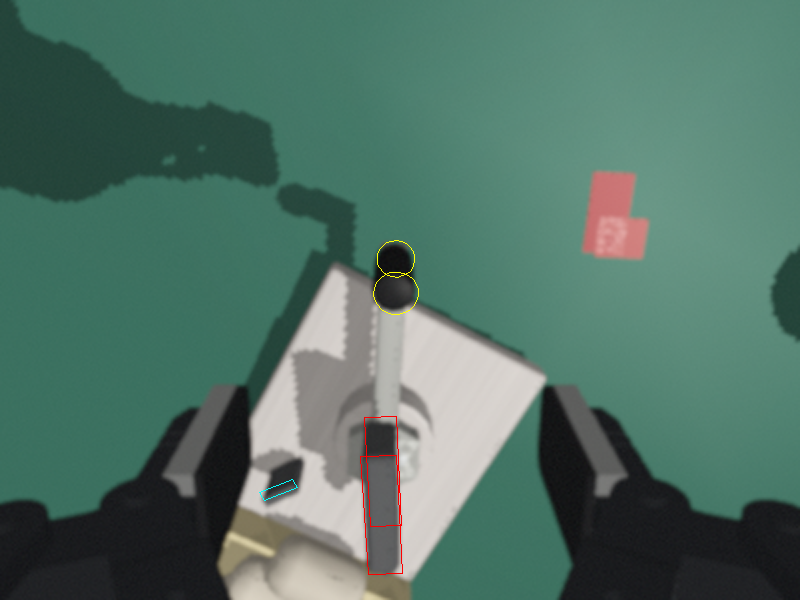

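Run:
```python
from h import *
w=pickle.load(open("w5.pkl","rb"))
for i,tb in enumerate((-.7,-.78,-.86)): draw(w,(.611,.2755),2.661+.87,.49,tb,(230,310,300,370),f"pics/q{i}.png",6)
im=cv2.resize(w["image"][310:370,230:300,::-1],None,fx=6,fy=6,interpolation=cv2.INTER_CUBIC)
q=[cv2.imread(f"pics/q{i}.png") for i in range(3)]
r=np.vstack([np.hstack([im,q[0]]),np.hstack([q[1],q[2]])]);print(r.shape);cv2.imwrite("pics/q.png",cv2.resize(r,(700,600)))
```

```text
(720, 840, 3)
```

View pics/q.png

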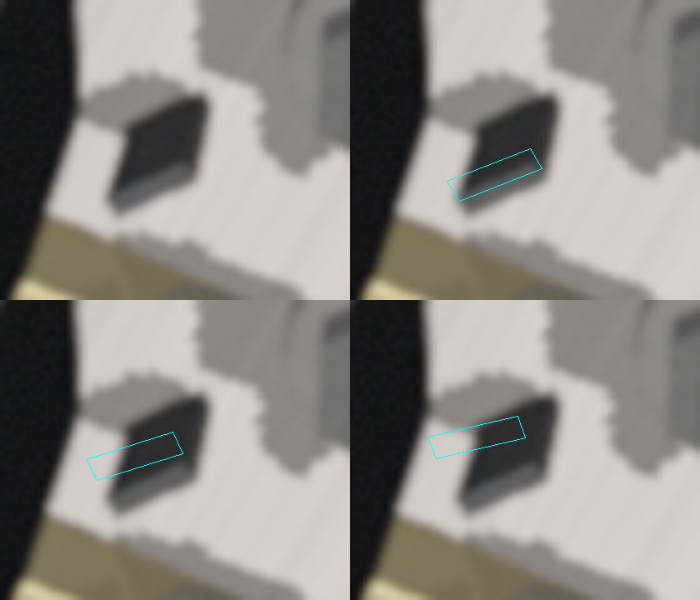

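Call:
apply_moves:
  increments:
    - [[-2.5, 0, -48.5, 0, -0.044, 0, 110], [-0.5, 0, -48.5, 0, 0, 0, 110], [0, 0, 0, 0, 0, 0, 110], [0, 0, 0, 0, 0, 0, 110]]

```text
time_s: 8.15
position: [0.6092, 0.2795, 0.2563]
tool_rot: [-0.936, -1.559, 1.56]
ft_force: [-0.3, -0.3, -0.1]
opening: 0.0485
```

```bash
python3 wr.py w6; python3 plan.py 0.611 .2755 .145 2.06
python3 - <<'E'
from h import *
w=pickle.load(open("w6.pkl","rb"))
draw(w,(.611,.2755),2.661+.87,.49,-.65,(120,100,520,400),"pics/o8.png",2)
E
```

```text
8.15 [0.60920686 0.27948484 0.25628528] [[ 1.    -0.001 -0.     0.   ]
 [ 0.    -0.304  0.953 -0.071]
 [-0.001 -0.953 -0.304  0.077]
 [ 0.     0.     0.     1.   ]] 337.9376648093755
t 8.2 pos [0.6083 0.279  0.2563] yaw 2.0607 j [ 0.41  0.54  1.56 -0.    1.05 -1.65] open 0.0488
shift in tool axes (before turn) [ -4.4 111.3  -0.9] turn [-0.002  0.001  0.   ]
```

View pics/o8.png

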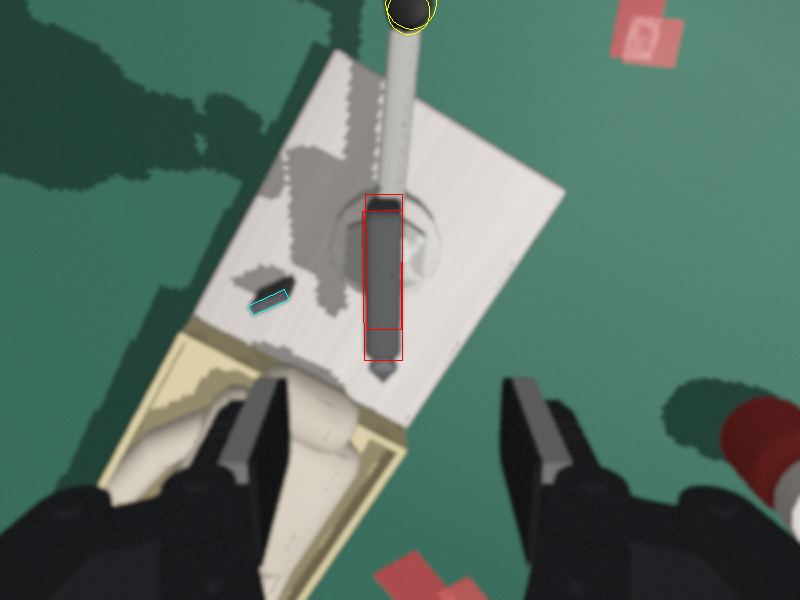

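Call:
apply_moves:
  increments:
    - [[-4.4, 30, -0.9, 0, 0, 0, 110], [0, 40, 0, 0, 0, 0, 110], [0, 40, 0, 0, 0, 0, 110], [0, 0, 0, 0, 0, 0, 110], [0, 0, 0, 0, 0, 0, 200], [0, 0, 0, 0, 0, 0, 255], [0, 0, 0, 0, 0, 0, 255], [0, 0, 0, 0, 0, 0, 255]]

```text
time_s: 9.0
position: [0.6128, 0.2764, 0.1498]
tool_rot: [-0.937, -1.565, 1.559]
ft_force: [-1.8, 0.4, 7.6]
opening: 0.0129
```

```bash
python3 plan.py 0.611 .2755 .145 0.92
```

```text
t 9.0 pos [0.6128 0.2764 0.1498] yaw 2.0625 j [ 0.41  0.68  1.6   0.    0.86 -1.66] open 0.0129
shift in tool axes (before turn) [0.1 4.8 2. ] turn [0.003 1.143 0.002]
```

Call:
apply_moves:
  increments:
    - [[0, 0, 1, 0, 0.1, 0, 255], [0, 0, 1, 0, 0.1, 0, 255], [0, 0, 0, 0, 0.1, 0, 255], [0, 0, 0, 0, 0.1, 0, 255], [0, 0, 0, 0, 0.1, 0, 255], [0, 0, 0, 0, 0.1, 0, 255], [0, 0, 0, 0, 0.1, 0, 255], [0, 0, 0, 0, 0.1, 0, 255]]

```text
time_s: 9.8
position: [0.6127, 0.2744, 0.1498]
tool_rot: [-1.344, -0.982, 0.973]
ft_force: [4.8, -5.6, 4.9]
opening: 0.0126
```

Call:
apply_moves:
  increments:
    - [[0, 0, 0, 0, 0.1, 0, 255], [0, 0, 0, 0, 0.1, 0, 255], [0, 0, 0, 0, 0.1, 0, 255], [0, 0, 0, 0, 0.04, 0, 255], [0, 0, 0, 0, 0, 0, 255], [0, 0, 0, 0, 0, 0, 255], [0, 0, 0, 0, 0, 0, 255]]

```text
time_s: 10.5
position: [0.6123, 0.2736, 0.1498]
tool_rot: [-1.451, -0.724, 0.716]
ft_force: [4.5, -8.6, 7.0]
opening: 0.0126
```

```bash
python3 plan.py 0.611 .2755 .145 0.92; python3 wr.py w7
python3 - <<'E'
from rig import vision
from h import *
w=pickle.load(open("w7.pkl","rb"))
draw(w,(.611,.2755),2.661+.87,-.65,-.65,(120,100,520,400),"pics/o9.png",2)
w=vision.snapshot("top")
draw(w,(.611,.2755),2.661+.87,-.65,-.65,(60,80,260,260),"pics/o9t.png",4)
E
```

```text
t 10.5 pos [0.6123 0.2736 0.1498] yaw 0.9228 j [ 0.4   0.67  1.6  -0.    0.86 -0.52] open 0.0126
shift in tool axes (before turn) [0.7 4.8 2.2] turn [0.005 0.003 0.003]
10.5 [0.61233425 0.27362833 0.14983371] [[ 1.    -0.001  0.     0.001]
 [-0.001 -0.304  0.953 -0.071]
 [-0.001 -0.953 -0.304  0.078]
 [ 0.     0.     0.     1.   ]] 337.9376648093755
```

View pics/o9.png

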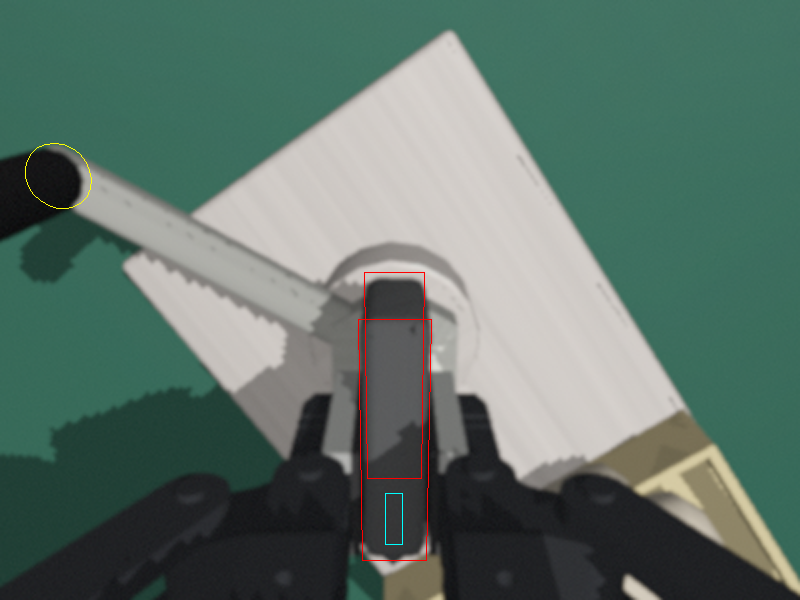

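View pics/o9t.png

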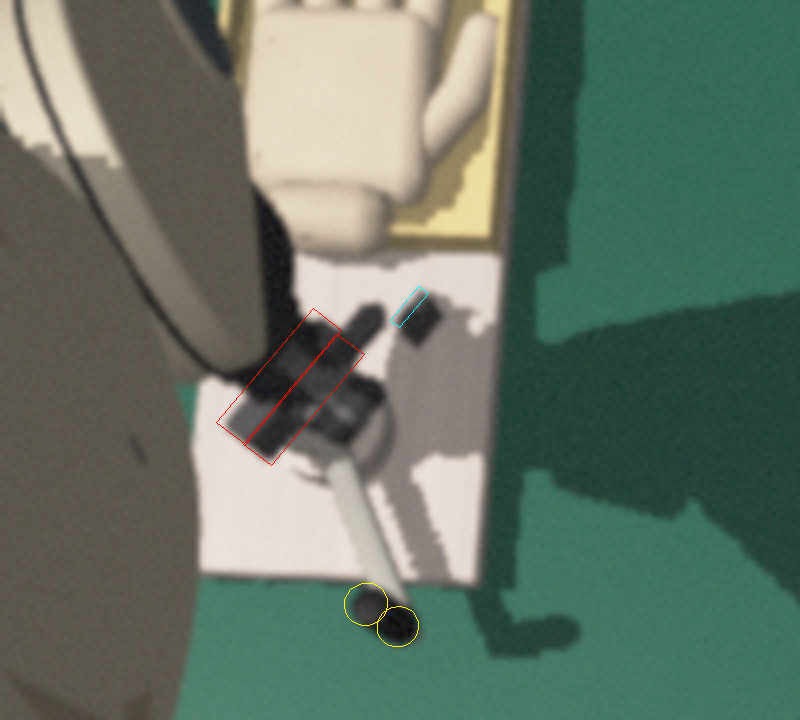

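Call:
apply_moves:
  increments:
    - [[0, 0, 0, 0, 0, 0, 150], [0, 0, 0, 0, 0, 0, 120], [0, 0, 0, 0, 0, 0, 120], [0, -30, 0, 0, 0, 0, 120], [0, -45, 0, 0, 0, 0, 120], [0, -35, 0, 0, 0, 0, 120], [0, 0, 0, 0, 0, 0, 120]]

```text
time_s: 11.3
position: [0.6123, 0.2763, 0.263]
tool_rot: [-1.448, -0.729, 0.712]
ft_force: [0.3, -0.9, -0.2]
opening: 0.0453
```

```bash
python3 wr.py w8; python3 plan.py 0.5225 0.240 0.255 1.571
python3 - <<'E'
from h import *
w=pickle.load(open("w8.pkl","rb"))
draw(w,(.611,.2755),2.661+.87,-.65,-.65,(120,100,520,400),"pics/o10.png",2)
E
```

```text
11.3 [0.61234842 0.27625736 0.26299017] [[ 1.    -0.001  0.     0.001]
 [-0.001 -0.304  0.953 -0.071]
 [-0.001 -0.953 -0.304  0.078]
 [ 0.     0.     0.     1.   ]] 337.9376648093755
t 11.35 pos [0.6111 0.2757 0.2601] yaw 0.9234 j [ 0.41  0.53  1.56  0.    1.04 -0.52] open 0.0453
shift in tool axes (before turn) [-82.    4.5  49.2] turn [ 0.004 -0.648  0.004]
```

View pics/o10.png

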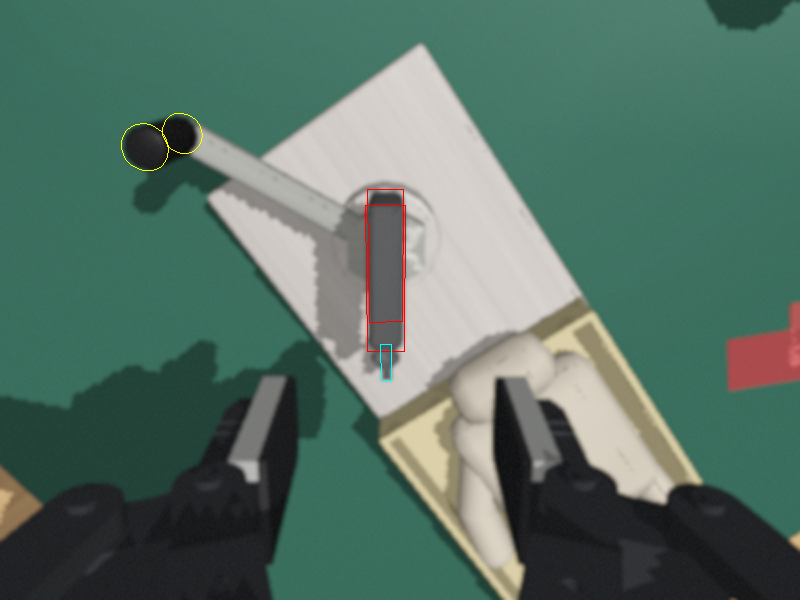

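Call:
apply_moves:
  increments:
    - [[-41, 2, 24.6, 0, 0, 0, 160], [-41, 2, 24.6, 0, 0, 0, 160], [0, 0, 0, 0, -0.148, 0, 160], [0, 0, 0, 0, -0.148, 0, 160], [0, 0, 0, 0, -0.148, 0, 160], [0, 0, 0, 0, -0.148, 0, 160], [0, 0, 0, 0, -0.056, 0, 160], [0, 0, 0, 0, 0, 0, 160]]

```text
time_s: 12.15
position: [0.5205, 0.239, 0.2515]
tool_rot: [-1.208, -1.208, 1.212]
ft_force: [0.1, -0.1, 0.0]
opening: 0.0317
```

```bash
python3 wr.py w9; python3 plan.py 0.5225 0.2385 0.139 1.571
python3 - <<'E'
from h import *
w=pickle.load(open("w9.pkl","rb"))
draw(w,(.611,.2755),2.661+.87,-.65,-.65,(120,150,520,450),"pics/o11.png",2)
E
```

```text
12.15 [0.52045524 0.23898499 0.25146264] [[ 1.    -0.001 -0.     0.   ]
 [-0.    -0.304  0.953 -0.071]
 [-0.001 -0.953 -0.304  0.077]
 [ 0.     0.     0.     1.   ]] 337.9376648093755
t 12.2 pos [0.5206 0.239  0.2517] yaw 1.5698 j [ 0.41  0.41  1.79  0.    0.94 -1.16] open 0.032
shift in tool axes (before turn) [ -0.4 112.7  -2.1] turn [-0.002 -0.001 -0.001]
```

View pics/o11.png

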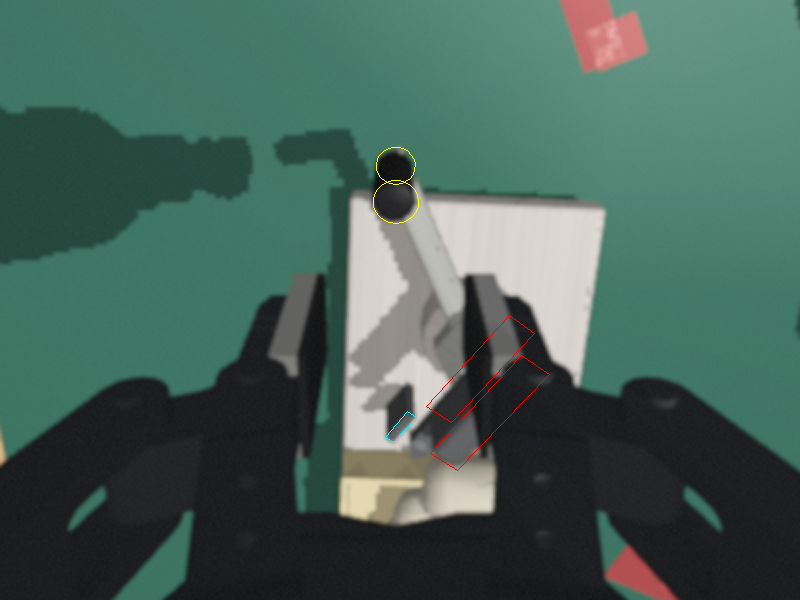

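Post centred between the jaws; pointer end sits over the blade line. Descend and swing back clockwise.

Call:
apply_moves:
  increments:
    - [[-0.4, 40, -2, 0, 0, 0, 160], [0, 40, 0, 0, 0, 0, 160], [0, 33, 0, 0, 0, 0, 160], [0, 0, 0, 0, 0, 0, 190], [0, 0, 0, 0, 0, 0, 190], [0, 0, 0, 0, 0, 0, 190]]

```text
time_s: 12.8
position: [0.5242, 0.2392, 0.1414]
tool_rot: [-1.21, -1.211, 1.207]
ft_force: [-0.5, -0.1, -0.1]
opening: 0.022
```

Call:
apply_moves:
  increments:
    - [[3, 0, 1, 0, 0, 0, 190], [10.8, 0, 3.2, 0, 0, 0, 190], [11.1, 0, 1.9, 0, 0, 0, 190], [11.3, 0, 0.6, 0, 0, 0, 190], [11.3, 0, -0.7, 0, 0, 0, 190], [11.1, 0, -2.1, 0, 0, 0, 190], [10.8, 0, -3.4, 0, 0, 0, 190], [0, 0, 0, 0, 0, 0, 190]]

```text
time_s: 13.6
position: [0.5238, 0.3102, 0.1399]
tool_rot: [-1.209, -1.212, 1.208]
ft_force: [0.8, -0.2, 0.7]
opening: 0.0218
```

```bash
python3 wr.py w10; python3 plan.py 0.5268 0.3194 0.138 1.571
python3 - <<'E'
from h import *
w=pickle.load(open("w10.pkl","rb"))
draw(w,(.611,.2755),2.661+.12,-.65,-.65,(120,150,520,450),"pics/o12.png",2)
E
```

```text
13.6 [0.52378441 0.31020739 0.13993822] [[ 1.    -0.001 -0.     0.   ]
 [-0.    -0.304  0.953 -0.071]
 [-0.001 -0.953 -0.304  0.077]
 [ 0.     0.     0.     1.   ]] 337.9376648093755
t 13.65 pos [0.5236 0.3095 0.1399] yaw 1.5719 j [ 0.51  0.62  1.76  0.    0.77 -1.06] open 0.0219
shift in tool axes (before turn) [ 9.9  1.9 -3.2] turn [0.002 0.001 0.001]
```

View pics/o12.png

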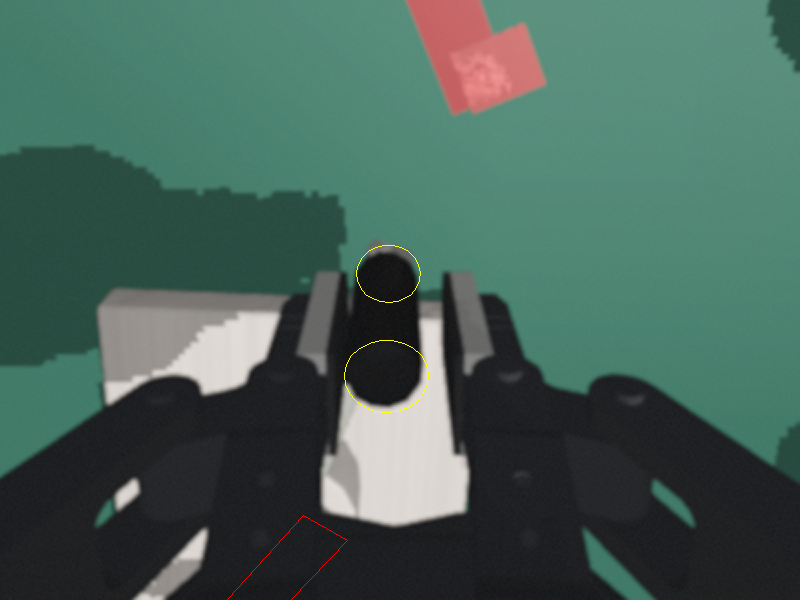

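Call:
apply_moves:
  increments:
    - [[6, 0, -2.3, 0, 0, 0, 190], [5, 0, -2.4, 0, 0, 0, 190], [1.5, 0, -0.8, 0, 0, 0, 190], [0, 0, 0, 0, 0, 0, 190], [0, 0, 0, 0, 0, 0, 190]]

```text
time_s: 14.15
position: [0.5286, 0.3208, 0.14]
tool_rot: [-1.209, -1.21, 1.208]
ft_force: [-0.2, 0.1, -0.6]
opening: 0.0221
```

```bash
python3 plan.py 0.5268 0.3194 0.138 1.571
```

```text
t 14.15 pos [0.5286 0.3208 0.14  ] yaw 1.5708 j [ 0.53  0.63  1.73  0.    0.78 -1.04] open 0.0221
shift in tool axes (before turn) [-1.5  2.   1.8] turn [ 0.001 -0.     0.001]
```

Call:
apply_moves:
  increments:
    - [[1.5, 0, -0.8, 0, 0, 0, 190], [1.5, 0, -0.8, 0, 0, 0, 190], [0, 0, 0, 0, 0, 0, 190], [0, 0, 0, 0, 0, 0, 190]]

```text
time_s: 14.55
position: [0.5299, 0.3236, 0.1399]
tool_rot: [-1.209, -1.209, 1.209]
ft_force: [-0.9, -2.4, 1.1]
opening: 0.0219
```

```bash
python3 wr.py w11;python3 plan.py 0.5268 0.3194 0.138 1.571;  python3 - <<'E'
from h import *
w=pickle.load(open("w11.pkl","rb"))
draw(w,(.611,.2755),2.661,-.65,-.65,(120,150,520,450),"pics/o13.png",2)
E
```

```text
14.55 [0.52991506 0.32359433 0.1398939 ] [[ 1.    -0.001 -0.     0.   ]
 [-0.    -0.304  0.953 -0.071]
 [-0.001 -0.953 -0.304  0.077]
 [ 0.     0.     0.     1.   ]] 337.9376648093755
t 14.6 pos [0.5299 0.3236 0.1399] yaw 1.571 j [ 0.53  0.63  1.72 -0.    0.78 -1.04] open 0.0216
shift in tool axes (before turn) [-4.2  1.9  3.1] turn [ 0. -0. -0.]
```

View pics/o13.png

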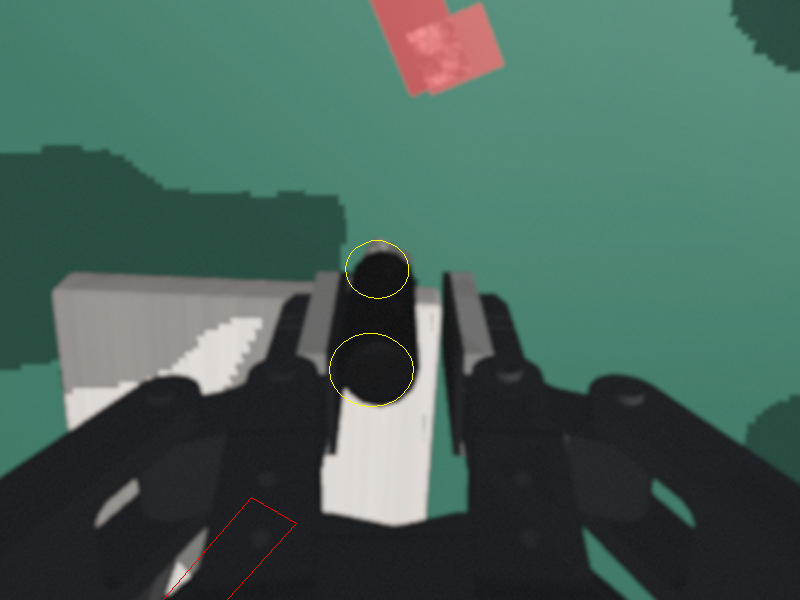

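Call:
apply_moves:
  increments:
    - [[2, 0, -1, 0, 0, 0, 190], [1, 0, 0, 0, 0, 0, 190], [0, 0, 0, 0, 0, 0, 190], [0, 0, 0, 0, 0, 0, 190]]

```text
time_s: 15.0
position: [0.5301, 0.3242, 0.1397]
tool_rot: [-1.21, -1.205, 1.214]
ft_force: [-2.2, -14.9, 7.3]
opening: 0.0217
```

Force rises to 15 N without motion: the nut is at its stop (tight). Back off, lift away, look.

Call:
apply_moves:
  increments:
    - [[-3, 0, 1, 0, 0, 0, 190], [-2, 0, 1, 0, 0, 0, 190], [0, 0, 0, 0, 0, 0, 180], [0, -30, 0, 0, 0, 0, 180], [0, -45, 0, 0, 0, 0, 160], [0, -45, 0, 0, 0, 0, 120], [0, 0, 0, 0, 0, 0, 60], [0, 0, 0, 0, 0, 0, 60]]

```text
time_s: 15.8
position: [0.5294, 0.3224, 0.2612]
tool_rot: [-1.21, -1.213, 1.207]
ft_force: [0.2, 0.9, -0.6]
opening: 0.0656
```

```bash
python3 wr.py w12
python3 - <<'E'
from h import *
from rig import vision
w=pickle.load(open("w12.pkl","rb"))
draw(w,(.611,.2755),2.65,-.65,-.65,(120,150,520,450),"pics/o14.png",2)
w=vision.snapshot("scene")
draw(w,(.610,.274),2.65,-.65,-.65,(400,100,600,250),"pics/o15.png",4)
E
```

```text
15.8 [0.52936134 0.32235392 0.26123457] [[ 1.    -0.001 -0.     0.   ]
 [-0.    -0.304  0.953 -0.071]
 [-0.001 -0.953 -0.304  0.077]
 [ 0.     0.     0.     1.   ]] 337.9376648093755
```

View pics/o14.png

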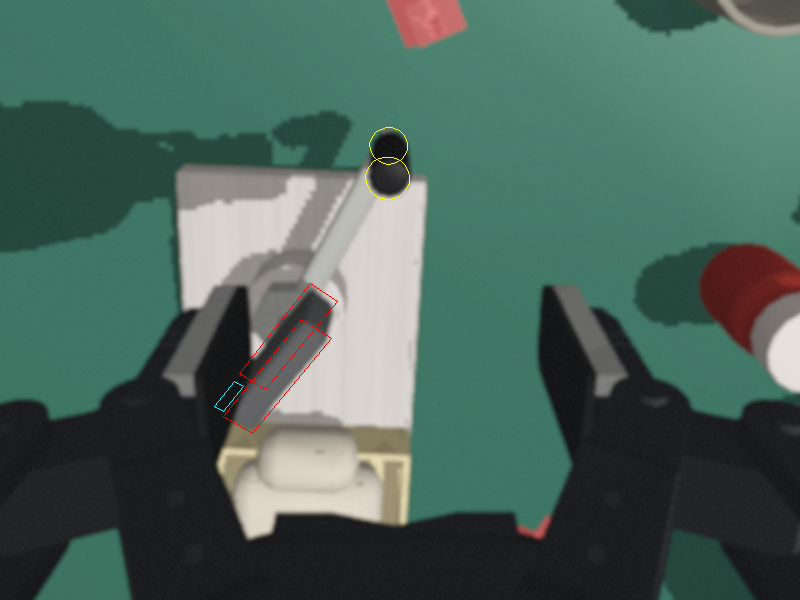

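View pics/o15.png

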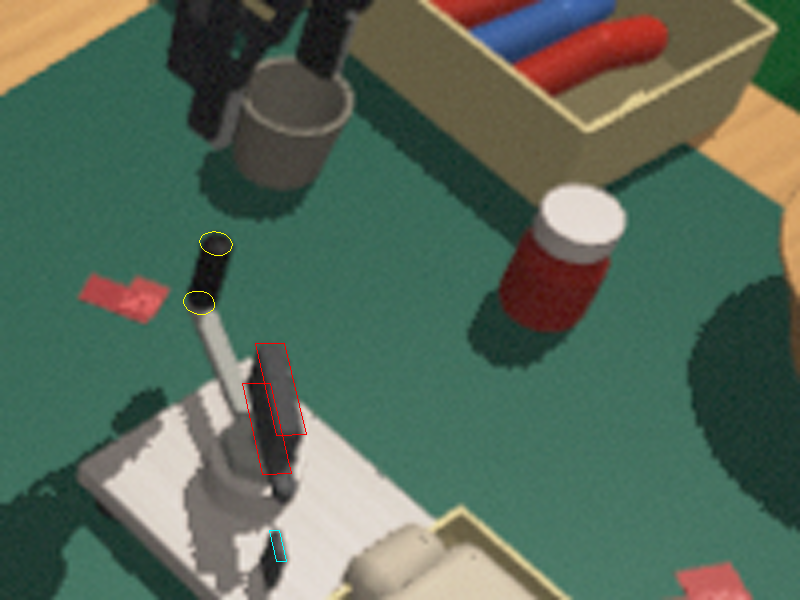

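Call:
apply_moves:
  increments:
    - [[-40, -10, 0, 0, 0, 0, 0], [-20, 0, 0, 0, 0, 0, 0], [0, 0, 0, 0, 0, 0, 0]]

```text
time_s: 16.2
position: [0.528, 0.2594, 0.268]
tool_rot: [-1.209, -1.204, 1.211]
ft_force: [0.1, 0.6, 0.4]
opening: 0.0855
```

```bash
python3 wr.py w13
python3 - <<'E'
from h import *
w=pickle.load(open("w13.pkl","rb"))
draw(w,(.611,.2755),2.65,-.65,-.65,(240,200,400,350),"pics/o16.png",5)
E
```

```text
16.2 [0.52804766 0.25940801 0.26803578] [[ 1.    -0.001 -0.     0.   ]
 [-0.    -0.304  0.953 -0.071]
 [-0.001 -0.953 -0.304  0.077]
 [ 0.     0.     0.     1.   ]] 337.9376648093755
```

View pics/o16.png

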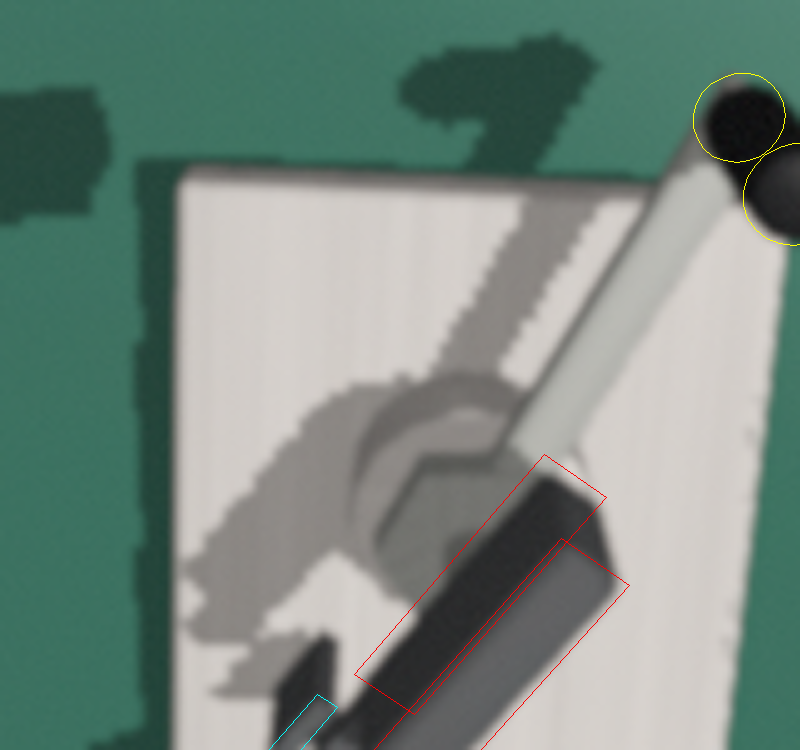

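```bash
python3 -c "
from rig import job
print(job.hand_in())"
```

```text
the job is handed in; nothing more can be done
None
```

I did all three steps on the stand with the plaster hand and handed the job in at about 16 s, with no verdict reported. The fingers' stand was not touched.

- **Slackening:** I swung the lever about 0.87 rad counter-clockwise, with the jaws loosely around the post.
- **Screw:** I gripped the bar and turned it 1.14 rad clockwise, until the pointer was on the blade.
- **Tightening:** I swung the lever back clockwise until the force rose to about 15 N with no further movement, which I took as the tight stop. I then backed off and lifted clear.

**Last checks:** the wrist picture, with the stand's outline drawn over it, shows the bar in line with the blade to about 0.05 rad. The lever is at or slightly past where it started. The gripper is well above everything, with wrist force readings under 1 N.

**Disagreement:** the scene and wrist cameras differed by about 3 mm on the stand's position. I used mainly the wrist camera, and its outlines matched at every step.

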